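# Pin the test bracket and present the heavier coaxial load

## Robot

A 7-joint arm with a two-finger parallel gripper is mounted at the origin on the work surface. World frame = base frame: x ahead of the robot, y to its left, z up, the work surface at z = 0. Lengths are in m, angles in rad, forces in N, time in s.
With the tool pointing down it reaches from about 0.425 to 0.875 m from the base axis. Payload 4.7 kg.
Tool frame: the origin (TCP) lies midway between the tips of the shut fingers; the grasp point (between the pads) lies 19 mm behind it; z points along the fingers, y is the direction in which the jaws open and shut (so a half turn about z gives the same grasp; the last joint's range is limited). The gripper opens to 85 mm and grips with 20 to 120 N. Pads are 22 mm wide; open, the fingers measure 114 mm over their backs; the gripper's body (76 mm by 85 mm) begins 54 mm behind the grasp point. The pads swing forward as they close: fully open they stand 13 mm farther back than shut.
Start: joints at [1.327, 0.321, -0.07, 1.45, 0.023, 1.371, -0.057], TCP at [0.166, -0.629, 0.231] pointing down, gripper open.
Joint ranges: [-2.86, 2.86], [-0.3, 2.09], [-1.38, 1.24], [0.06, 2.45], [-1.56, 4.7], [0.09, 2.05], [-2.69, 2.69]. Speed limits (rad/s): [2.57, 2.57, 3.14, 3.14, 3.14, 3.14, 3.14].

## Interface

Orientations are given as a rotation vector (axis times angle).
In Python, from cell import * gives the robot as it stands.
- The arm moves only by the shell command python3 -m jog 'ROWS' [OPENING]. ROWS is a JSON object of lists of equal length, an entry for each row: "xyz": the shift along the tool's x, y, z in m, a list of three; "roll": the turn about the tool's z in degrees. In form: {"xyz": [[dx, dy, dz], ...], "roll": [roll, ...]}. A call has 1 to 20 rows; each row shifts and turns the commanded pose from where the row before left it, along the tool's axes as they then stand; what a row does not reach is not made up. A row lasts 1/12 s, in which the tool goes at most 41.7 mm and 7.16 degrees, less where a joint would pass 70% of its speed; a pose out of reach is approached as far as the arm can. A call is refused whole if a number of a shift passes 0.0417 or a number of a turn 7.16, either way. A call with a gripper value outside its range is refused whole. OPENING is the closure in counts, from 0 (fully open) to 255 (shut), set as the call begins (- or left out, the last holds). The fingers move at their own pace and stop on an object; the grip force is fixed at half the most. Time passes only in rows, so rows that do not move let the fingers close. It gives the time, the measured TCP pose, the force and the opening at its end, in the units of the state.
- state(): the state, without advancing time (a new reading comes with each control period).
- read_camera(name): name is "scene" or "top" or "wrist"; returns the picture (400x640x3 uint8, blue, green, red); there is no depth.
- calibration(name): a dict with "camera_matrix" (3x3 intrinsics, pixels), "R" (3x3) and "t" (3): a world point X has camera coordinates R X + t. Camera axes: x right, y down, z forward; pixel columns grow to the right and rows downward; lengths in m; the calibration is good to about 2 mm. The wrist camera is an equidistant fisheye: a pixel r from the principal point sees the ray r / f radians off the axis. A picture is of the moment at which its call begins: read the wrist's pose just before it. calibration takes no time and is no camera call; for the wrist camera it gives the pose at the moment of the call.
- finish_job(): hands the job in, once; it reports no verdict.
Trained networks look in the newest picture that a camera, given by its name, has taken for a name from the list of things; names that differ only in an ending like _2 or _b are one class to them, and where a whole thing is asked for, a point or a joint stands for the part that bears it (a point fixed in the world has none). Each returns a list of dicts, best first, with "p" (0 to 1); they miss things now and then, are a little off and sometimes report something else, mostly with a low value. They report only what shows in the picture. A call takes as long as a camera call. They do not tell look-alikes from the thing itself.
- recognise(camera, target): "extent" ([left, top, right, bottom] in pixels, round what is visible of it).
- pinpoint(camera, target): "point" ([column, row] in pixels: a listed point, or the origin of a listed thing).
The state is a dict: "time_s": time; "joints": joint angles; "joint_vel": joint speeds; "effort": joint torques, N m; "eef_pos": TCP position; "eef_rot": TCP orientation; "wrist_force": force on the tool from outside, world axes, zero at the start; "wrist_torque": the same for the moment, N m; "opening": finger opening in m.
Only numpy, scipy, OpenCV 4.12 (cv2) and the standard library are available. Lean on these libraries where they do the work, as an engineer would, in place of code of your own. Each camera call takes 0.05 s, during which the arm holds its last target.

## Task

First push the headed pin fully home in the bracket's fork. Then weigh the two look-alike coaxial loads by lifting each in turn clear of the tray: the one at the robot's left first, set back in its own pocket and let go before the other is lifted. Finish holding the heavier one still and upright in the gripper, straight above the bracket's upright connector with about 5 cm of air between them (do not put it down or let go), the lighter one standing back in its own pocket; tip no load over and leave the can and tools alone.

Things in the scene. Friction and masses are not known exactly. Their poses are not given: they have to be found in the camera images.
- pin_head (a point): centre of the top of the upright steel pin's head (20 mm across, 7 mm thick; shank 10 mm). The pin is already started in the upper ear of the fork at the bracket's end and stays where left; the closed fingertips can push it straight down against about 6 N of friction. Seated, the head rests on the ear and this point is 73 mm above the table
- pin (a joint): how far the pin has been pushed down, in m: starts between 0 and 0.006, 0.028 is fully home against a hard stop
- bracket: fixed bracket: grey base 100 x 220 x 12 mm, aluminium fork of two flat ears at its -y end (top 66 mm above the table), a dark arm from between the ears to +y, with an upright connector on it. Origin: centre of the underside; z up. Pin axis at y = -70 mm, connector axis at y = +55 mm. Stands at either side of the bench, turned up to 0.4 rad
- port (a point): centre of the top face of the bracket's upright round steel connector (26 mm across, its top 76 mm above the table)
- pocket_left (a point): centre of the floor of the tray's left pocket (robot's left, +y), 6 mm above the table
- pocket_right (a point): the same for the right pocket (-y)
- tray: fixed black slab 100 x 210 x 18 mm, turned up to 0.4 rad, on the other side of the bench from the bracket, with two square pockets 46 mm wide and 12 mm deep, 110 mm between centres, at y = +55 and -55 mm. Origin: centre of the underside; y along the row of pockets, z up
- load_p: one of two look-alike coaxial terminations, told apart only by weight (120 to 600 g, the heavier at least 1.5 times the lighter; which one cannot be seen, only felt): upright finned aluminium cylinder 36 mm across, from 14 to 72 mm above the underside, over a steel connector nut 30 mm across, 14 mm high. Origin: centre of the underside, z up its axis. Stands nut down in a tray pocket
- load_q: one of two look-alike coaxial terminations, told apart only by weight (120 to 600 g, the heavier at least 1.5 times the lighter; which one cannot be seen, only felt): upright finned aluminium cylinder 36 mm across, from 14 to 72 mm above the underside, over a steel connector nut 30 mm across, 14 mm high. Origin: centre of the underside, z up its axis. Stands nut down in a tray pocket
- can: closed blue can, 88 mm across and 100 mm high, origin at the centre of its underside; bystander, leave where it lies
- wrench: steel wrench 160 mm long lying on the bench; bystander, leave where it lies
- driver: screwdriver 170 mm long lying on the bench; bystander, leave where it lies
Not all that is in view belongs to the job. What is meant by the tray is not brown, and is the smaller of those in its own colour.

How it is judged:
On the way, in this order (a step that is already met when the one before it is completed fails the run):
1. the pin is pushed home (value of joint pin above 0.0255 m), for 0.2 s.
2. the left load is lifted in the gripper, clear of the tray, the right one untouched in its pocket (((z of load_p in the frame of pocket_right above 0.03 m and contact force between the fingers and load_p above 0.5 N and horizontal distance between load_q and pocket_right below 0.02 m and z of load_q in the frame of pocket_right below 0.008 m and angle between load_q's own z axis and vertical below 0.15 rad and contact force between the fingers and load_q below 0.1 N) or (z of load_q in the frame of pocket_right above 0.03 m and contact force between the fingers and load_q above 0.5 N and horizontal distance between load_p and pocket_right below 0.02 m and z of load_p in the frame of pocket_right below 0.008 m and angle between load_p's own z axis and vertical below 0.15 rad and contact force between the fingers and load_p below 0.1 N))), for 0.2 s.
3. the left load is back in its pocket and let go, and the right one is lifted clear of the tray (((z of load_p in the frame of pocket_left above 0.03 m and contact force between the fingers and load_p above 0.5 N and horizontal distance between load_q and pocket_left below 0.02 m and z of load_q in the frame of pocket_left below 0.008 m and angle between load_q's own z axis and vertical below 0.15 rad and contact force between the fingers and load_q below 0.1 N) or (z of load_q in the frame of pocket_left above 0.03 m and contact force between the fingers and load_q above 0.5 N and horizontal distance between load_p and pocket_left below 0.02 m and z of load_p in the frame of pocket_left below 0.008 m and angle between load_p's own z axis and vertical below 0.15 rad and contact force between the fingers and load_p below 0.1 N))), for 0.2 s.
At the end, for the whole second after the job is handed in: Pin home within 2.5 mm; heavier load held still by the fingers alone, upright within 0.2 rad, axis within 20 mm of the connector's, underside 20 to 90 mm above its top; lighter load untouched in the tray, its weight on it, standing within 20 mm of where it began (value of joint pin above 0.0255 m and ((horizontal distance between load_p and port below 0.02 m and z of load_p in the frame of port between 0.02 and 0.09 m and angle between load_p's own z axis and vertical below 0.2 rad and contact force between the fingers and load_p above 1 N and linear speed of each of load_p, load_q below 0.03 m/s and contact force between load_p and bracket below 0.05 N and contact force between load_q and tray between 0.5 and 2.85 N and distance of load_q from where it was at the start of the episode below 0.02 m and angle between load_q's own z axis and vertical below 0.15 rad and contact force between each of the arm, the fingers and load_q below 0.1 N) or (horizontal distance between load_q and port below 0.02 m and z of load_q in the frame of port between 0.02 and 0.09 m and angle between load_q's own z axis and vertical below 0.2 rad and contact force between the fingers and load_q above 1 N and linear speed of each of load_q, load_p below 0.03 m/s and contact force between load_q and bracket below 0.05 N and contact force between load_p and tray between 0.5 and 2.85 N and distance of load_p from where it was at the start of the episode below 0.02 m and angle between load_p's own z axis and vertical below 0.15 rad and contact force between each of the arm, the fingers and load_p below 0.1 N))); the arm keeps its last pose, push and grip.
It fails at once if a load tips over (angle between any of load_p, load_q's own z axis and vertical above 0.6 rad).
It fails at once if the can or a tool is disturbed (distance of any of can, wrench, driver from where it was at the start of the episode above 0.03 m).
It also fails if it takes over 72 s, if anything falls off the work surface, if the arm or the gripper's body presses on something with over 40 N, if the wrist force passes 120 N, or if a joint passes its speed limit or range.

## Working session

There is one attempt and no reset: what is moved stays moved. The work goes in short steps, Python scripts to look and compute and a shell command to move; the robot and the scene stay as the last step left them, time stands still between calls to the robot, and variables do not carry over. Pictures are saved under pics/ and viewed, and the job is handed in when it is done.

```bash
mkdir -p pics; ls
python3 - <<'E'
from cell import *
import cv2,numpy as np
s=state()
for k,v in s.items(): print(k,np.round(v,4))
for c in ["scene","top","wrist"]:
    cv2.imwrite(f"pics/{c}0.png",read_camera(c))
    d=calibration(c); print(c,np.round(d["camera_matrix"],1).tolist(),np.round(d["R"],3).tolist(),np.round(d["t"],3).tolist())
    for t in ["tray","bracket","load_p","can","wrench","driver","pin_head","port"]:
        try: print(t,[(np.round(r["point"]).tolist(),round(r["p"],2)) for r in pinpoint(c,t)])
        except Exception as e: print(t,e)
    if c=="top": print(state()["time_s"])
E
```

```text
pics
time_s 0.0
joints [ 1.3271  0.3218 -0.0701  1.4517  0.0226  1.3708 -0.0569]
joint_vel [-0.0001 -0.0008  0.0011 -0.0012  0.0008  0.0011  0.0003]
effort [-1.00000e-04 -4.93577e+01 -3.82000e-01 -3.14329e+01  1.32000e-02
  1.15000e-02  0.00000e+00]
eef_pos [ 0.1655 -0.628   0.2302]
eef_rot [-3.1137e+00 -4.0370e-01  5.0000e-04]
wrist_force [-0.0172 -0.6759  0.6978]
wrist_torque [-0.0489  0.0011  0.0232]
opening 0.0852
scene [[504.7, 0.0, 322.4], [0.0, 504.7, 194.1], [0.0, 0.0, 1.0]] [[-0.704, 0.71, -0.01], [0.486, 0.472, -0.735], [-0.518, -0.522, -0.677]] [0.476, -0.185, 1.483]
tray [([220.0, 155.0], 0.92), ([308.0, 202.0], 0.6), ([345.0, 152.0], 0.59)]
bracket [([423.0, 259.0], 0.88)]
load_p [([326.0, 210.0], 0.94), ([295.0, 194.0], 0.57)]
can [([281.0, 273.0], 0.81)]
wrench [([388.0, 347.0], 0.82)]
driver [([242.0, 212.0], 0.93)]
pin_head [([402.0, 211.0], 0.55), ([422.0, 256.0], 0.53), ([447.0, 248.0], 0.18)]
port [([446.0, 250.0], 0.6)]
top [[371.5, 0.0, 317.9], [0.0, 371.5, 196.1], [0.0, 0.0, 1.0]] [[-0.026, -1.0, -0.016], [-0.984, 0.029, -0.177], [0.178, 0.011, -0.984]] [-0.079, 0.577, 1.028]
tray [([438.0, 185.0], 0.83), ([336.0, 202.0], 0.73), ([364.0, 272.0], 0.56)]
bracket []
load_p [([316.0, 202.0], 0.73), ([354.0, 198.0], 0.56), ([204.0, 216.0], 0.24)]
can [([294.0, 135.0], 0.65), ([355.0, 198.0], 0.44)]
wrench [([211.0, 149.0], 0.83), ([320.0, 203.0], 0.46)]
driver [([364.0, 148.0], 0.69)]
pin_head [([250.0, 215.0], 0.6)]
port []
0.9
wrist [[309.7, 0.0, 317.6], [0.0, 309.7, 198.0], [0.0, 0.0, 1.0]] [[0.255, -0.967, 0.0], [-0.931, -0.245, 0.272], [-0.263, -0.069, -0.962]] [-0.65, -0.036, 0.379]
tray []
bracket []
load_p []
can []
wrench []
driver []
pin_head []
port []
```

View pics/scene0.png

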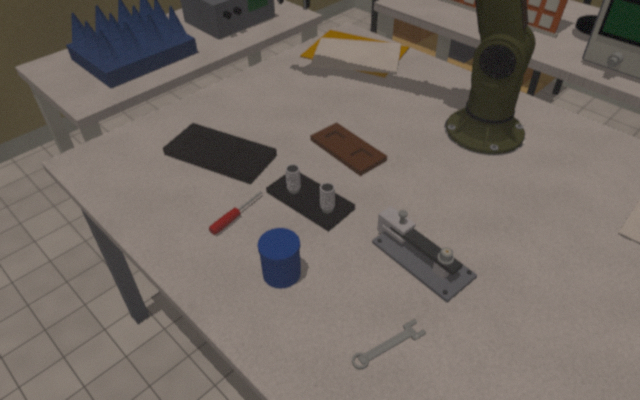

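View pics/top0.png

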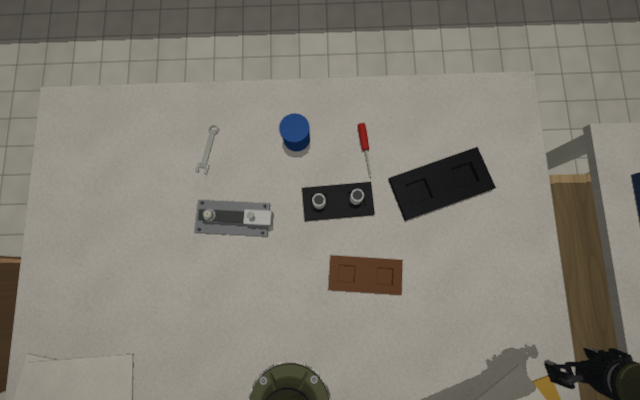

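Run:
```python
import cv2,numpy as np
a=cv2.imread("pics/scene0.png");b=cv2.imread("pics/top0.png")
cv2.imwrite("pics/c1.png",cv2.resize(a[150:310,260:480],None,fx=3.6,fy=3.6,interpolation=3))
cv2.imwrite("pics/c2.png",cv2.resize(b[165:245,185:385],None,fx=4,fy=4,interpolation=3))
```

```text
(no output)
```

View pics/c1.png

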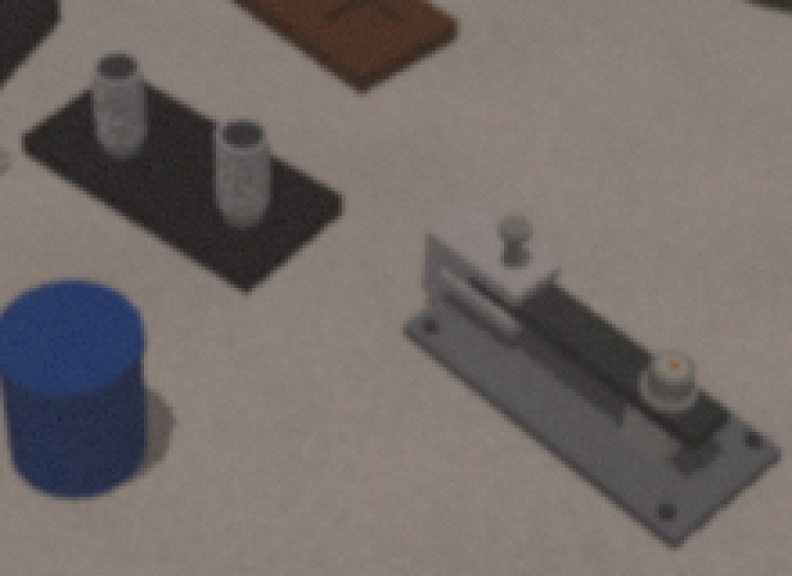

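View pics/c2.png

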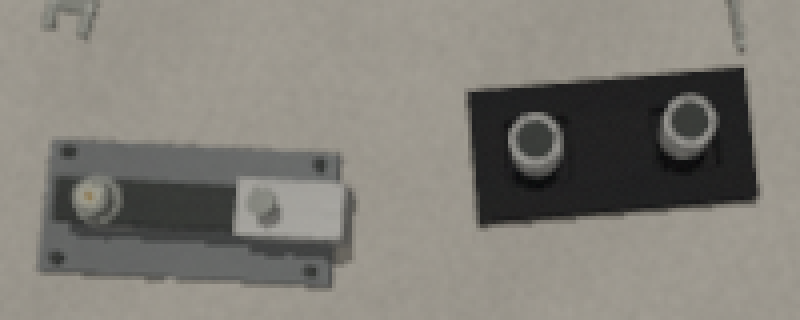

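```bash
cat > h.py <<'E'
from cell import *
import numpy as np,cv2
def onplane(c,px,z,cal=None):
    d=cal or calibration(c);K=np.array(d["camera_matrix"]);R=np.array(d["R"]);t=np.array(d["t"])
    px=np.array(px,float)
    if c=="wrist":
        v=(px-K[:2,2])/K[0,0];r=np.linalg.norm(v);ray=np.r_[np.sin(r)*v/max(r,1e-9),np.cos(r)]
    else: ray=np.linalg.inv(K)@np.r_[px,1]
    o=-R.T@t;w=R.T@ray
    return o+w*(z-o[2])/w[2]
def lines(c,px):
    a=onplane(c,px,0);b=onplane(c,px,.3);return a,(b-a)/np.linalg.norm(b-a)
def tri(obs):
    A=0;B=0
    for c,p in obs:
        o,d=lines(c,p);P=np.eye(3)-np.outer(d,d);A=A+P;B=B+P@o
    return np.linalg.solve(A,B)
E
python3 - <<'E'
from h import *
for n,a,b,z in [("pin",(403.1,212.2),(250.2,215.5),.098),("port",(446.4,251.9),(207.5,214.5),.076),("L",(327.5,186.7),(319,199.2),.078),("R",(292.8,168.3),(357.5,195.2),.078)]:
    print(n,tri([("scene",a),("top",b)]).round(4),onplane("scene",a,z).round(4),onplane("top",b,z).round(4))
for nm,C,z,ss in [("br",[(52,141),(341,155),(331,288),(38,270)],.012,(0.1,.22)),("tr",[(468,90),(744,68),(758,198),(480,226)],.018,(.1,.21))]:
    P=np.array([onplane("top",(185+x/4,165+y/4),z) for x,y in C]); c=P.mean(0)
    u=(P[0]+P[3]-P[1]-P[2]);u/=np.linalg.norm(u)
    print(nm,P.round(4).tolist(),c.round(4),"yaw",np.arctan2(-u[0],u[1]))
    for o in ([-.07,.055] if nm=="br" else [.055,-.055]): print(o,(c+u*o).round(4))
print(state()["time_s"])
E
```

```text
pin [0.5178 0.0926 0.0963] [0.5193 0.0935 0.098 ] [0.5176 0.0923 0.098 ]
port [0.5276 0.2174 0.0736] [0.5304 0.2176 0.076 ] [0.5267 0.2175 0.076 ]
L [ 0.5602 -0.0977  0.0798] [ 0.5583 -0.0985  0.078 ] [ 0.5611 -0.0984  0.078 ]
R [ 0.5693 -0.2073  0.0782] [ 0.5691 -0.2074  0.078 ] [ 0.5694 -0.2074  0.078 ]
br [[0.5798, 0.2676, 0.012], [0.5628, 0.049, 0.012], [0.4634, 0.0568, 0.012], [0.4827, 0.275, 0.012]] [0.5222 0.1621 0.012 ] yaw -0.08292829483099078
-0.07 [0.5164 0.0923 0.012 ]
0.055 [0.5267 0.2169 0.012 ]
tr [[0.6086, -0.0477, 0.018], [0.6193, -0.2556, 0.018], [0.5207, -0.2608, 0.018], [0.5057, -0.0546, 0.018]] [ 0.5636 -0.1547  0.018 ] yaw 0.062156400343321205
0.055 [ 0.5601 -0.0998  0.018 ]
-0.055 [ 0.567  -0.2096  0.018 ]
1.35
```

Candidates for the tray in the top picture: brown one at (365,275), large black at (442,184), small black at (338,202). The brown one is out. The small black one is the smaller of the two black ones and holds both loads (319,199 and 357,195), and the enlarged crop confirms it. The pin is at (250,215) and the connector at (207,214).

```bash
python3 -m jog '{"xyz":[[0.03,0,0],[0.03,0,0],[0.03,0,0],[0.014,-0.037,0],[0.014,-0.037,0],[0.014,-0.037,0],[0.014,-0.037,0],[0.014,-0.037,0],[0.014,-0.037,0],[0.014,-0.037,0],[0.014,-0.037,0],[0.014,-0.037,0],[0.014,-0.037,0],[0.014,-0.037,0],[0.014,-0.037,0],[0.014,-0.037,0],[0.014,-0.037,0],[0.014,-0.037,0]],"roll":[4.92,4.92,4.92,0,0,0,0,0,0,0,0,0,0,0,0,0,0,0]}' 255
```

```text
time_s: 2.85
eef_pos: [0.4644, -0.0563, 0.2318]
eef_rot: [3.141, 0.0, 0.002]
wrist_force: [0.7, 0.0, -0.1]
opening: -0.0003
```

```bash
python3 -m jog '{"xyz":[[0.013,-0.036,0],[0.013,-0.036,0],[0.013,-0.036,0],[0.013,-0.037,0.01],[0,0,0.03],[0,0,0.03],[0,0,0.01],[0,0,0],[0,0,0]],"roll":[0,0,0,0,0,0,0,0,0]}' 255
python3 - <<'E'
from h import *
cv2.imwrite("pics/w1.png",read_camera("wrist"));cv2.imwrite("pics/s1.png",read_camera("scene")[150:310,260:480].repeat(3,0).repeat(3,1))
print([(r["point"],r["p"]) for r in pinpoint("wrist","pin_head")],[(r["point"],r["p"]) for r in pinpoint("wrist","port")], state()["eef_pos"])
for r in pinpoint("wrist","port")[:1]: print(onplane("wrist",r["point"],.076))
for r in pinpoint("wrist","pin_head")[:1]: print(onplane("wrist",r["point"],.098))
E
```

```text
time_s: 3.6
eef_pos: [0.5162, 0.0864, 0.1518]
eef_rot: [3.142, -0.001, -0.0]
wrist_force: [0.6, 0.0, 0.5]
opening: -0.0003
[([304.6, 210.4], 0.91)] [([154.8, 188.7], 0.74)] [0.51724189 0.08661128 0.15310534]
[0.53142354 0.21781637 0.076     ]
[0.52077934 0.09499189 0.098     ]
```

View pics/w1.png

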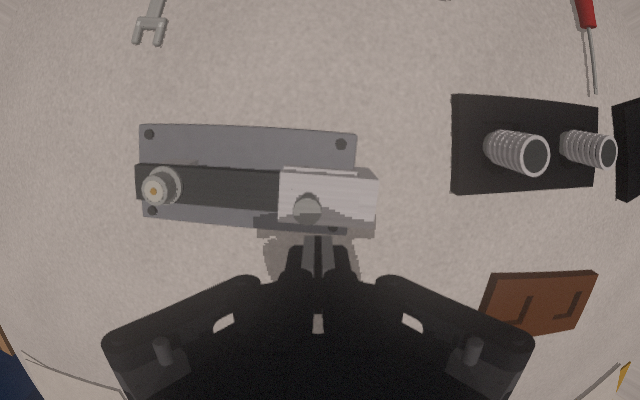

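View pics/s1.png

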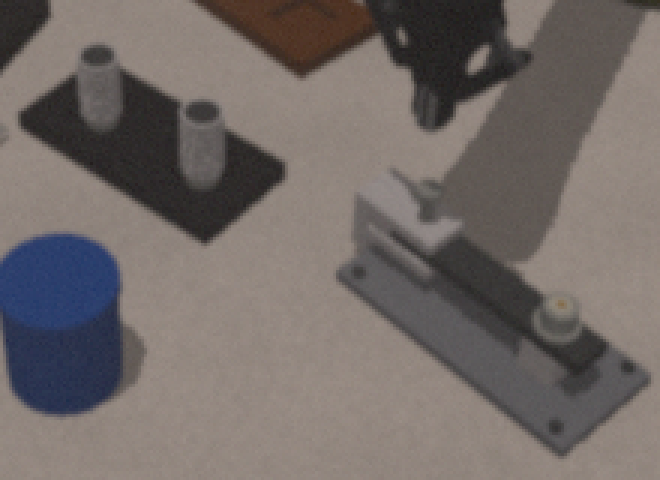

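The wrist picture shows the pin head at (305,210) and the connector at (155,189), within about 3 mm of the first estimates. Now pushing the pin.

```bash
python3 -m jog '{"xyz":[[0.002,-0.007,0.015],[0,0,0.02],[0,0,0.01],[0,0,0.005],[0,0,0.005],[0,0,0.005],[0,0,0.005],[0,0,0.005],[0,0,0.003],[0,0,0.003],[0,0,0.002],[0,0,0],[0,0,0]],"roll":[0,0,0,0,0,0,0,0,0,0,0,0,0]}' 255; python3 -c "
from cell import *
s=state();print(s['eef_pos'],s['wrist_force'])"
```

```text
time_s: 4.98
eef_pos: [0.5185, 0.0937, 0.0739]
eef_rot: [3.141, -0.0, 0.002]
wrist_force: [-0.9, -1.5, 2.8]
opening: 0.0004
[0.51850367 0.09374944 0.07386829] [-0.93918899 -1.48328347  2.81516485]
```

```bash
python3 -m jog '{"xyz":[[0,0,0.002],[0,0,0.002],[0,0,0],[0,0,0]],"roll":[0,0,0,0]}' 255
```

```text
time_s: 5.32
eef_pos: [0.5187, 0.0938, 0.0729]
eef_rot: [3.139, -0.0, 0.001]
wrist_force: [-10.0, -2.7, 25.4]
opening: -0.0004
```

```bash
python3 -m jog '{"xyz":[[0,0,-0.02],[0,0,-0.03],[0,0,-0.035],[0.008,0.038,-0.015],[0.008,0.038,0],[0.008,0.038,0],[0.008,0.038,0],[0.01,0.038,0],[0,0,0],[0,0,0]],"roll":[0,0,0,0,0,0,0,0,0,0]}' 0
python3 - <<'E'
from h import *
print(state()["eef_pos"],state()["wrist_force"])
cal=calibration("wrist");im=read_camera("wrist")
cv2.imwrite("pics/w2.png",im);cv2.imwrite("pics/s2.png",cv2.resize(read_camera("scene")[150:310,260:480],None,fx=3,fy=3))
for r in pinpoint("wrist","load_p"): print(r["point"],r["p"],onplane("wrist",r["point"],.006,cal))
cv2.imwrite("pics/t2.png",cv2.resize(read_camera("top")[165:245,185:385],None,fx=4,fy=4,interpolation=3))
E
```

```text
time_s: 6.15
eef_pos: [0.5603, -0.0997, 0.1689]
eef_rot: [3.141, -0.009, 0.0]
wrist_force: [-0.7, 0.5, -1.2]
opening: 0.0855
[ 0.56026969 -0.09968799  0.16888285] [-0.71631573  0.50440308 -1.24893511]
[319.9, 181.3] 0.92 [ 0.55974617 -0.10251715  0.006     ]
[419.3, 174.5] 0.68 [ 0.56700677 -0.20662399  0.006     ]
```

View pics/w2.png

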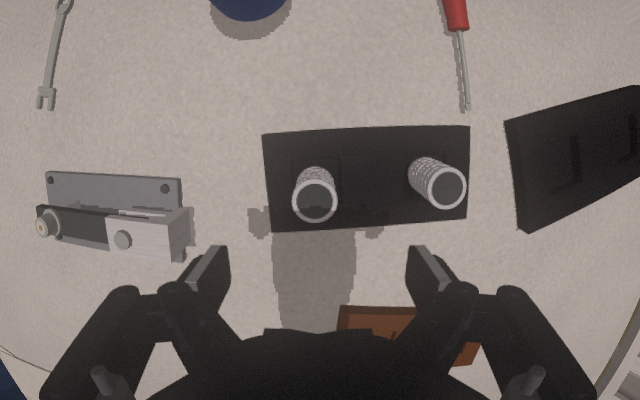

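View pics/s2.png

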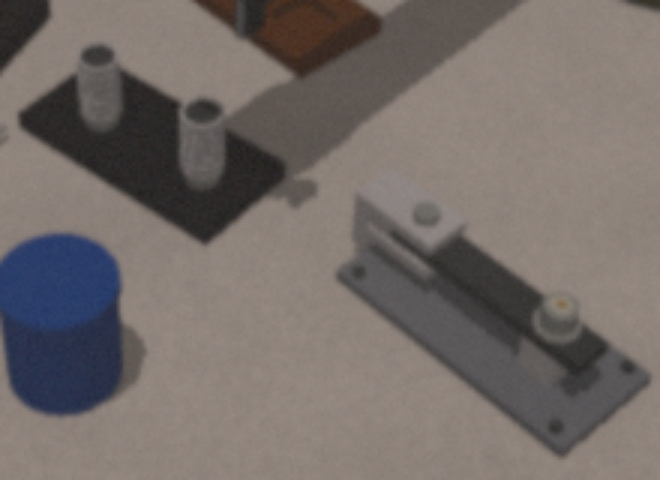

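The pin head in the scene view now sits flat on the ear. In the wrist view, the tops of the loads are at (316,198) left and (444,186) right.

Run:
```python
from h import *
print(onplane("wrist",(315.5,199.5),.078),onplane("wrist",(445,187),.078),state()["eef_pos"])
```

```text
[ 0.56097907 -0.09298773  0.078     ] [ 0.57192365 -0.20008758  0.078     ] [ 0.56011686 -0.09426489  0.16938841]
```

```bash
python3 -m jog '{"xyz":[[0,0.0035,0.02],[0,0,0.035],[0,0,0.035],[0,0,0.025],[0,0,0.015],[0,0,0.007],[0,0,0],[0,0,0],[0,0,0]],"roll":[0,0,0,0,0,0,0,0,0]}' 0
python3 - <<'E'
from h import *
print(state()["eef_pos"],state()["wrist_force"]); cv2.imwrite("pics/w3.png",read_camera("wrist"))
E
```

```text
time_s: 7.1
eef_pos: [0.5614, -0.0993, 0.0339]
eef_rot: [3.141, 0.001, 0.004]
wrist_force: [-0.0, -0.0, -0.2]
opening: 0.0853
[ 0.56137184 -0.09928071  0.0339099 ] [-0.02984064 -0.00459992 -0.24318065]
```

View pics/w3.png

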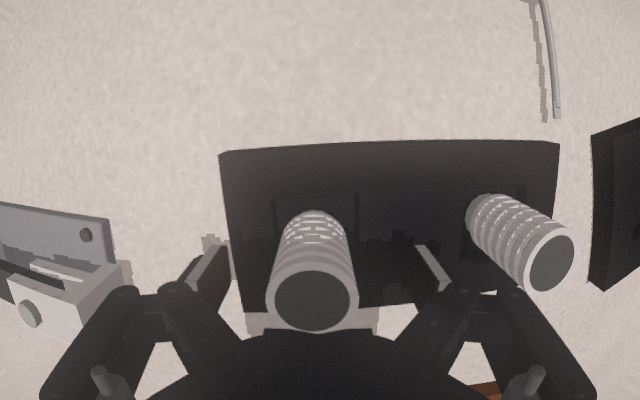

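The load's top is at (313,298), about centred between the fingers, so I'm closing and lifting.

```bash
python3 -m jog '{"xyz":[[0,0,0],[0,0,0],[0,0,0],[0,0,0],[0,0,0],[0,0,0],[0,0,0],[0,0,0],[0,0,-0.005],[0,0,-0.01],[0,0,-0.015],[0,0,-0.015],[0,0,-0.015],[0,0,-0.01],[0,0,0],[0,0,0],[0,0,0],[0,0,0],[0,0,0]],"roll":[0,0,0,0,0,0,0,0,0,0,0,0,0,0,0,0,0,0,0]}' 255
python3 - <<'E'
from h import *
F=[];p=[]
cv2.imwrite("pics/w4.png",read_camera("wrist"));
for i in range(10):
    s=state();F.append(np.r_[s["wrist_force"],s["wrist_torque"],s["effort"][1],s["effort"][3]]);p.append(s["eef_pos"]);read_camera("top")
print(np.mean(F,0).round(3),np.std(F,0).round(3),p[-1],s["opening"])
cv2.imwrite("pics/s4.png",cv2.resize(read_camera("scene")[130:310,240:480],None,fx=3,fy=3))
E
```

```text
time_s: 8.73
eef_pos: [0.5593, -0.0995, 0.1012]
eef_rot: [-3.141, -0.0, 0.003]
wrist_force: [-0.2, -0.1, -5.1]
opening: 0.0346
[-3.5500e-01  4.3000e-02 -4.7230e+00 -1.3000e-02  2.0000e-03  1.3000e-02
 -4.2319e+01 -3.0197e+01] [0.602 0.373 0.462 0.023 0.023 0.022 0.036 0.026] [ 0.56006546 -0.09963328  0.1023076 ] 0.03475299452054566
```

View pics/w4.png

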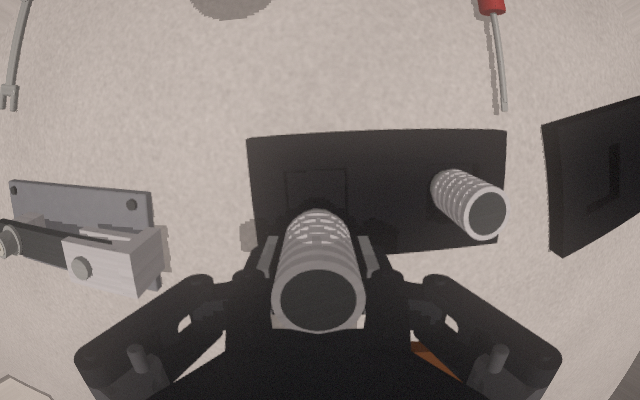

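View pics/s4.png

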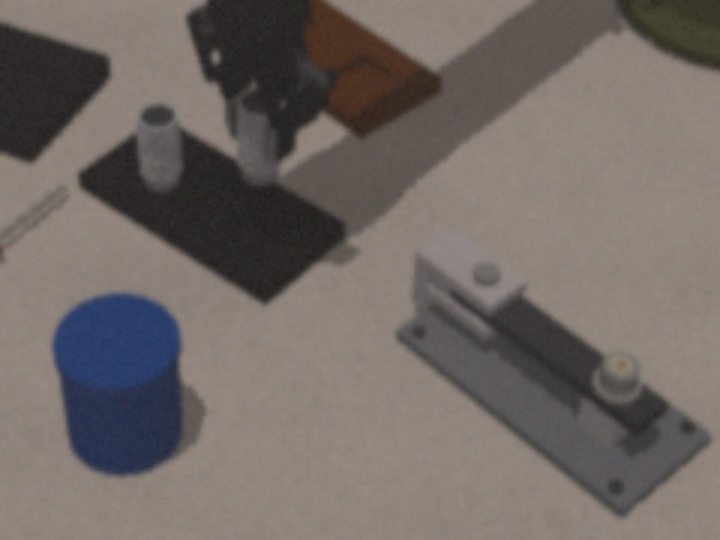

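Left load reads about 4.7 N. Setting it back and letting go.

```bash
python3 -m jog '{"xyz":[[0,0,0.01],[0,0,0.015],[0,0,0.015],[0,0,0.012],[0,0,0.008],[0,0,0.005],[0,0,0.003],[0,0,0.001],[0,0,0],[0,0,0]],"roll":[0,0,0,0,0,0,0,0,0,0]}' 255
python3 -m jog '{"xyz":[[0,0,0],[0,0,0],[0,0,0],[0,0,0],[0,0,0],[0,0,0],[0,0,-0.01],[0,0,-0.025],[0,0,-0.035],[0,0,-0.035],[0.003,0.035,0],[0.003,0.036,0],[0.004,0.036,0],[0,0,0],[0,0,0],[0,0,0]],"roll":[0,0,0,0,0,0,0,0,0,0,0,0,0,0,0,0]}' 0
python3 - <<'E'
from h import *
s=state();cal=calibration("wrist");cv2.imwrite("pics/w5.png",read_camera("wrist"));print(s["eef_pos"],s["wrist_force"],s["time_s"])
for r in pinpoint("wrist","load_p"): print(r["point"],r["p"],onplane("wrist",r["point"],.006,cal))
E
```

```text
time_s: 10.17
eef_pos: [0.5606, -0.0997, 0.0339]
eef_rot: [3.141, 0.0, 0.002]
wrist_force: [-0.1, 0.0, -4.1]
opening: 0.0346
time_s: 11.5
eef_pos: [0.5701, -0.2061, 0.1387]
eef_rot: [-3.141, 0.0, -0.0]
wrist_force: [-0.1, 0.2, 0.3]
opening: 0.0861
[ 0.57012397 -0.2061308   0.13869006] [-0.07262243  0.24162363  0.32487529] 11.5
[208.8, 198.2] 0.79 [ 0.56038809 -0.10124009  0.006     ]
[316.2, 188.0] 0.67 [ 0.57009322 -0.20519651  0.006     ]
```

View pics/w5.png

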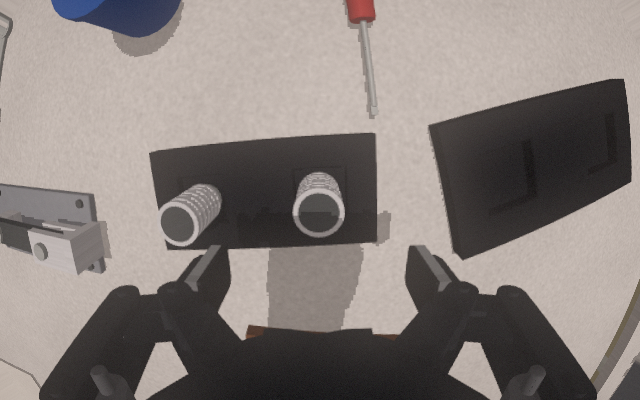

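The left load stands upright in its pocket (top at 180,224) and the right one (318,212) lies between the fingers. Descending on the right one.

```bash
python3 -m jog '{"xyz":[[0,0,0.02],[0,0,0.03],[0,0,0.03],[0,0,0.015],[0,0,0.01],[0,0,0],[0,0,0],[0,0,0]],"roll":[0,0,0,0,0,0,0,0]}' 0
python3 - <<'E'
from h import *
s=state();print(s["eef_pos"],s["wrist_force"]); cv2.imwrite("pics/w6.png",read_camera("wrist"))
E
```

```text
time_s: 12.27
eef_pos: [0.5714, -0.2064, 0.0349]
eef_rot: [3.141, 0.002, 0.004]
wrist_force: [-0.4, 0.4, 0.5]
opening: 0.0855
[ 0.57138275 -0.20639778  0.0349024 ] [-0.37810354  0.35382004  0.46678033]
```

View pics/w6.png

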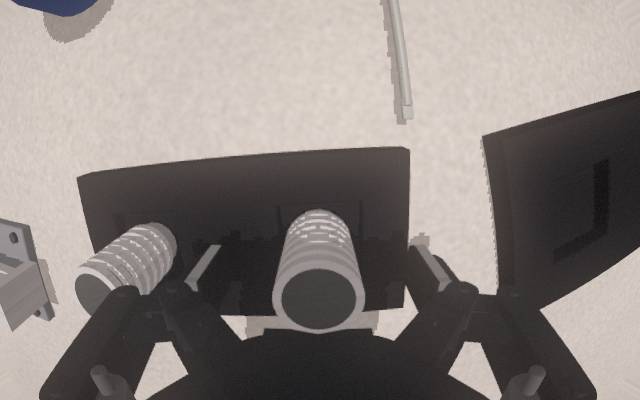

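The right load (318,298) is centred between the fingers. I'm closing, lifting and weighing it.

```bash
python3 -m jog '{"xyz":[[0,0,0],[0,0,0],[0,0,0],[0,0,0],[0,0,0],[0,0,0],[0,0,0],[0,0,0],[0,0,-0.005],[0,0,-0.01],[0,0,-0.015],[0,0,-0.015],[0,0,-0.015],[0,0,-0.01],[0,0,0],[0,0,0],[0,0,0],[0,0,0],[0,0,0]],"roll":[0,0,0,0,0,0,0,0,0,0,0,0,0,0,0,0,0,0,0]}' 255
python3 - <<'E'
from h import *
F=[];p=[]
cv2.imwrite("pics/w7.png",read_camera("wrist"));
for i in range(10):
    s=state();F.append(np.r_[s["wrist_force"]]);p.append(s["eef_pos"]);read_camera("top")
print(np.mean(F,0).round(3),np.std(F,0).round(3),p[-1],s["opening"])
cv2.imwrite("pics/s7.png",cv2.resize(read_camera("scene")[130:310,240:480],None,fx=3,fy=3))
E
```

```text
time_s: 13.9
eef_pos: [0.5694, -0.2064, 0.1022]
eef_rot: [-3.141, -0.0, 0.003]
wrist_force: [-0.5, 0.1, -2.6]
opening: 0.0351
[-0.108 -0.104 -1.468] [0.368 0.478 0.695] [ 0.57010801 -0.20660248  0.10334348] 0.03479207069469008
```

View pics/s7.png

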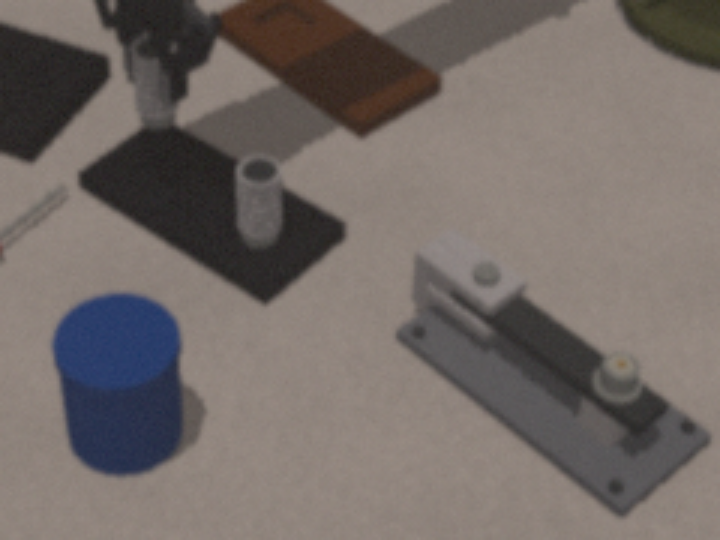

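The right load reads about 1.5 N against 4.7 N for the left, so the left is heavier. Putting the right one back and returning to the left.

```bash
python3 -m jog '{"xyz":[[0,0,0.01],[0,0,0.015],[0,0,0.015],[0,0,0.012],[0,0,0.008],[0,0,0.005],[0,0,0.003],[0,0,0.002],[0,0,0],[0,0,0]],"roll":[0,0,0,0,0,0,0,0,0,0]}' 255
python3 -m jog '{"xyz":[[0,0,0],[0,0,0],[0,0,0],[0,0,0],[0,0,0],[0,0,0],[0,0,-0.01],[0,0,-0.025],[0,0,-0.035],[0,0,-0.035],[-0.003,-0.035,0],[-0.003,-0.036,0],[-0.004,-0.036,0],[0,0,0],[0,0,0],[0,0,0]],"roll":[0,0,0,0,0,0,0,0,0,0,0,0,0,0,0,0]}' 0
python3 - <<'E'
from h import *
s=state();cal=calibration("wrist");cv2.imwrite("pics/w8.png",read_camera("wrist"));print(s["eef_pos"],s["wrist_force"],s["time_s"])
for r in pinpoint("wrist","load_p"): print(r["point"],r["p"],onplane("wrist",r["point"],.006,cal))
E
```

```text
time_s: 15.33
eef_pos: [0.5708, -0.2068, 0.034]
eef_rot: [3.141, 0.0, 0.002]
wrist_force: [0.2, 0.1, -1.4]
opening: 0.035
time_s: 16.67
eef_pos: [0.5602, -0.1002, 0.139]
eef_rot: [3.14, 0.001, 0.001]
wrist_force: [-0.1, -0.0, 0.6]
opening: 0.0853
[ 0.56023055 -0.10020962  0.13895971] [-0.07564491 -0.02803098  0.64110664] 16.6667
[426.3, 179.2] 0.97 [ 0.56919434 -0.20442428  0.006     ]
[322.1, 190.3] 0.6 [ 0.55800455 -0.10499445  0.006     ]
```

View pics/w8.png

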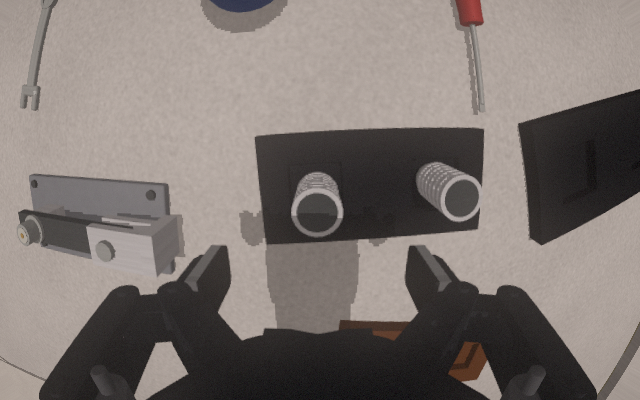

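Both loads stand upright: left top at (317,211), right at (460,198). Regrasping the left one.

```bash
python3 -m jog '{"xyz":[[0,0,0.02],[0,0,0.03],[0,0,0.03],[0,0,0.015],[0,0,0.01],[0,0,0],[0,0,0],[0,0,0]],"roll":[0,0,0,0,0,0,0,0]}' 0
python3 -m jog '{"xyz":[[0,0,0],[0,0,0],[0,0,0],[0,0,0],[0,0,0],[0,0,0],[0,0,0],[0,0,0],[0,0,-0.005],[0,0,-0.01],[0,0,-0.02],[0,0,-0.025],[0,0,-0.025],[0,0,-0.02],[0,0,-0.01],[0,0,-0.005],[0,0,0],[0,0,0]],"roll":[0,0,0,0,0,0,0,0,0,0,0,0,0,0,0,0,0,0]}' 255
python3 - <<'E'
from h import *
cv2.imwrite("pics/w9.png",read_camera("wrist"));s=state();print(s["eef_pos"],s["wrist_force"])
E
```

```text
time_s: 17.43
eef_pos: [0.5612, -0.1002, 0.0346]
eef_rot: [3.141, -0.001, 0.003]
wrist_force: [0.6, -0.4, 0.3]
opening: 0.0853
time_s: 18.93
eef_pos: [0.5591, -0.0996, 0.152]
eef_rot: [-3.141, -0.0, 0.003]
wrist_force: [0.6, -0.6, -5.3]
opening: 0.0346
[ 0.55886674 -0.0995735   0.15161936] [-0.7661495   1.29382823 -3.66041793]
```

View pics/w9.png

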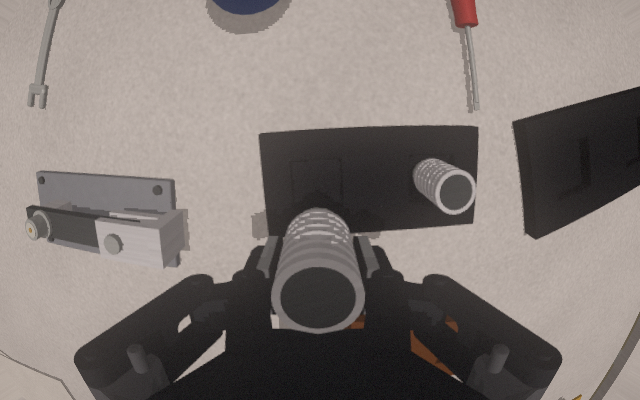

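```bash
python3 -m jog '{"xyz":[[-0.0022,-0.012,0],[-0.0022,-0.02,0],[-0.0022,-0.027,0],[-0.0022,-0.03,0],[-0.0022,-0.03,0],[-0.0022,-0.03,0],[-0.0022,-0.03,0],[-0.0022,-0.03,0],[-0.0022,-0.03,0],[-0.0022,-0.027,0],[-0.0022,-0.022,0],[-0.0022,-0.015,0],[-0.0022,-0.009,0],[-0.0022,-0.005,0],[0,0,0],[0,0,0],[0,0,0],[0,0,0],[0,0,0]],"roll":[0,0,0,0,0,0,0,0,0,0,0,0,0,0,0,0,0,0,0]}' 255
python3 - <<'E'
from h import *
s=state();print(s["eef_pos"],s["wrist_force"])
cv2.imwrite("pics/w10.png",read_camera("wrist"))
a=read_camera("scene");cv2.imwrite("pics/s10.png",cv2.resize(a[120:320,260:500],None,fx=3,fy=3))
print([(r["point"],r["p"]) for r in pinpoint("scene","load_p")])
b=read_camera("top");cv2.imwrite("pics/t10.png",cv2.resize(b[165:245,185:385],None,fx=4,fy=4))
E
```

```text
time_s: 20.57
eef_pos: [0.5296, 0.2162, 0.1532]
eef_rot: [3.141, -0.003, 0.0]
wrist_force: [0.3, 0.1, -4.4]
opening: 0.0348
[0.52961337 0.21617245 0.15321695] [ 0.31640563  0.13753553 -4.3744084 ]
[([294.5, 191.2], 0.86), ([447.4, 237.9], 0.71), ([324.8, 210.5], 0.39)]
```

View pics/w10.png

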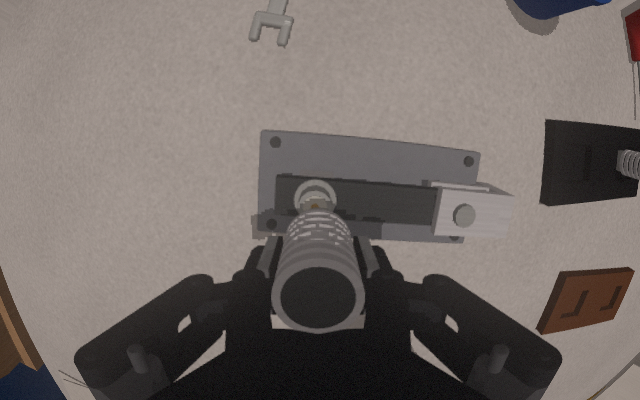

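View pics/s10.png

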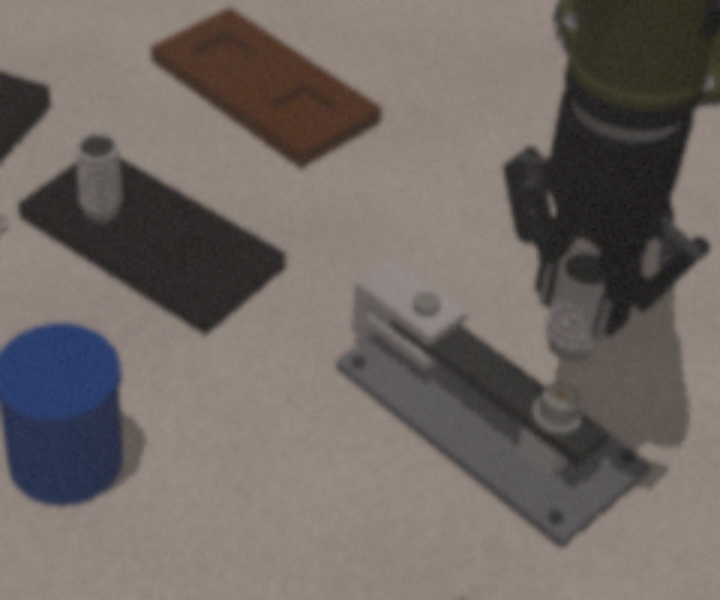

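View pics/t10.png

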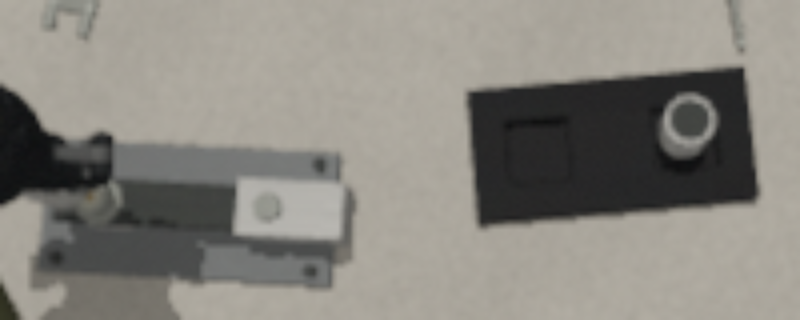

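Run:
```python
from h import *
for z in (.115,.125,.135): print(onplane("scene",(451.0,235),z),onplane("scene",(447.4,237.9),z))
print(onplane("scene",(446.4,251.5),.076))
d=calibration("scene");K,R,t=[np.array(d[k]) for k in("camera_matrix","R","t")]
for P in [(.5296,.2165,.125),(.5296,.2165,.197),(.529,.2175,.076)]:
    q=K@(R@np.array(P)+t);print(q[:2]/q[2], ((q[:2]/q[2])-[260,120])*3)
p=onplane("wrist",(315.5,194),.076);print(p)
s=state();print(s["eef_pos"],s["joint_vel"].round(3) if hasattr(s["joint_vel"],'round') else s["joint_vel"],s["time_s"])
```

```text
[0.51861284 0.21337792 0.115     ] [0.53034405 0.21271094 0.115     ]
[0.52750557 0.2174773  0.125     ] [0.53908202 0.21681912 0.125     ]
[0.53639829 0.22157669 0.135     ] [0.54782   0.2209273 0.135    ]
[0.52946535 0.21697572 0.076     ]
[449.99051206 235.30183447] [569.97153617 345.90550341]
[456.08327657 209.61065199] [588.2498297  268.83195596]
[446.74232538 251.51189325] [560.22697615 394.53567974]
[0.53846359 0.2181301  0.076     ]
[0.52933837 0.21702103 0.1532991 ] [-0.004 -0.    -0.001 -0.003  0.001 -0.001 -0.002] 20.7667
```

The load hangs upright over the connector. In the scene crop its underside is at (574,347), where 5 cm of air predicts (570,346). The lighter load's top is at the same top-view pixel as at the start, crop (690,121), and the pin is seated. Handing in.

```bash
python3 -c "
from cell import *
print(finish_job())"
```

```text
the job is handed in; nothing more can be done
None
```

I pushed the pin home, weighed both loads and handed the job in at about 21 s. The heavier load, which was the left one, is held about 5 cm above the connector.

- **Pin:** it met a hard stop with the fingertips at 72.9 mm and about 25 N, where a seated head is at 73 mm. The pictures show the head resting on the ear.
- **Weighing:** the left load read about 4.7 N and the right one about 1.5 N. I lifted the left one first and put it back and let go before lifting the right one. Both were standing upright in their own pockets before I took the left one up again.
- **Final pose:** the tool is at (0.529, 0.217) and I estimated the connector at (0.529, 0.2175). The underside is about 50 mm above the connector's top, and the arm was still. The lighter load shows at its starting pixels in the top view.
- **Disagreements:**
  - A rough wrist-camera reading of the half-hidden connector put it 9 mm farther out in x than the scene camera did. I judged it to be off because it probably caught the flange, and went by the scene and top views.
  - When I set each load down, the force still showed nearly its full weight, so each probably dropped by under a millimetre on release.
  - I did not measure the positions of the can and tools, but the arm never went near them.

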